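# Build the lens stack in its carrier and pass it into the dry cabinet

### The arm

A 7-joint arm with a two-finger parallel gripper is mounted at the origin on the work surface. World frame = base frame: x ahead of the robot, y to its left, z up, the work surface at z = 0. Lengths are in m, angles in rad, forces in N, time in s.
With the tool pointing down it reaches from about 0.4 to 0.875 m from the base axis. Payload 19.3 kg.
Tool frame: the origin (TCP) lies midway between the tips of the shut fingers; the grasp point (between the pads) lies 19 mm behind it; z points along the fingers, y is the line along which they close (so a half turn about z gives the same grasp; the last joint's range is limited). The gripper opens to 85 mm and grips with 20 to 120 N. Pads are 22 mm wide; open, the fingers measure 114 mm over their backs; the gripper's body (76 mm by 85 mm) begins 54 mm behind the grasp point. The pads swing forward as they close: fully open they stand 13 mm farther back than shut.
Start: joints at [1.135, 0.521, -0.036, 1.599, 0.021, 1.021, -0.113], TCP at [0.224, -0.584, 0.209] pointing down, gripper open.
Joint ranges: [-2.91, 2.91], [-0.3, 2.13], [-1.5, 1.42], [0.17, 2.43], [-1.26, 4.41], [0.16, 1.93], [-2.52, 2.52]. Speed limits (rad/s): [1.89, 1.89, 2.39, 2.39, 3.01, 3.01, 3.01].

### API

Orientations are given as a unit quaternion [x, y, z, w].
In Python, from station import robot gives the robot as it stands. The module is installed in compiled form; this text tells all that it offers.
- The arm moves only by the tool step_arm, never from a script. Its arguments are lists of equal length, an entry for each row: "travel": the shift along the world's x, y, z in m, a list of three; "rotation": the turn, a rotation vector about the world's x, y, z in rad, a list of three; "grip": the opening, from 0 (shut) to 1 (fully open). In form: {"travel": [[dx, dy, dz], ...], "rotation": [[wx, wy, wz], ...], "grip": [grip, ...]}. A call has 1 to 12 rows; each row is the pose to reach, as a shift and turn from the pose commanded when the call began; what a row does not reach only later rows make up. A row lasts 1/10 s, in which the tool goes at most 50 mm and 8.59 degrees, less where a joint would pass 70% of its speed; a pose out of reach is approached as far as the arm can. A call with a gripper value outside its range is refused whole. The fingers move at their own pace and stop on an object; "force" is the grip in N (left out, the last holds). Time passes only in rows, so rows that repeat a pose let the fingers close. It gives the time, the measured TCP pose, the force, the opening and the grip force at its end, in the units of the state.
- robot.sense(): the state, without advancing time (a new reading comes with each control period).
- robot.snapshot(name): name is "side" or "top" or "wrist"; returns a dict with "frame" (420x560x3 uint8, red, green, blue), "fx", "fy", "cx", "cy" (pixels), "cam_to_world" (4x4, takes a point from camera to world coordinates). Camera axes: x right, y down, z forward; pixel columns grow to the right and rows downward; lengths in m; the calibration is good to about 2 mm. A picture is of the moment at which its call begins. There is no depth.
- robot.close_job(): hands the job in; it is judged then, once.
Trained networks look in a picture, given as the dict that the camera call returned (one of the last four; its "shot" number tells which), for a name from the list of things; names that differ only in an ending like _2 or _b are one class to them, and where a whole thing is asked for, a point or a joint stands for the part that bears it (a point fixed in the world has none). Each returns a list of dicts, best first, with "score" (0 to 1); they miss things now and then, are a little off and sometimes report something else, mostly with a low value. They report only what shows in the picture. A call takes as long as a camera call.
- robot.regions_of(picture, label): "pixels" (420x560 bool, what is visible of it) and "box" ([left, top, right, bottom] in pixels, round what is visible of it).
The state is a dict: "time_s": time; "joint_pos": joint angles; "qd": joint speeds; "effort": joint torques, N m; "ee_pos": TCP position; "orientation": TCP orientation; "force": force on the tool from outside, world axes, zero at the start; "wrist_torque": the same for the moment, N m; "finger_gap": finger opening in m; "grasp_force": force on a finger pad.
Only numpy, scipy, OpenCV 4.12 (cv2) and the standard library are available. Lean on these libraries where they do the work, as an engineer would, in place of code of your own. Each camera call takes 0.05 s, during which the arm holds its last target. There are 200 camera calls.

### The job

Build the lens stack in the round cell of the grey carrier, each part lying flat and centred: the tall spacer ring at the bottom, then the glass lens blank from the sloping rest, then the flat retaining ring on top. Then push the loaded carrier along its track, in through the sprung flap of the clear dry cabinet, fully home, so that the flap snaps shut behind the cell, and leave the other labware where it stands.

Things in the scene. Friction and masses are not known exactly. Their poses are not given: they have to be found in the camera images.
- spacer_center (a point): spacer: plain aluminium tube, 50 mm outside, 42 mm inside, 18 mm high, lying flat on the bench (axis z upright); the point is its centre, 9 mm up. The same either way up
- lens_center (a point): lens blank: flat clear glass disc, 50 mm across, 12 mm thick, edges bevelled 1.5 mm; the point is its centre and z its axis. At the start it lies on the sloping lens rest with its axis leaning 30 degrees. The same either way up
- retainer_center (a point): retaining ring: flat aluminium ring, 50 mm outside, 28 mm hole, 10 mm high, lying flat on the bench; the point is its centre, 5 mm up. The same either way up
- rest_top (a point): fixed wooden lens rest: plate 70 mm wide, 66 mm long, sloping 30 degrees, low side (-x) towards the robot's left, a lip there stops the lens; the lens's sides along y are free to grasp. Point on the slope's surface under the lens, 34 mm over the bench; level frame, slope normal (-0.5, 0, 0.866) in it; lens centre 6 mm along that normal, up to 4 mm off along y
- cell_floor (a point): centre of the floor of the carrier's cell, 8 mm over the bench; x to the cabinet, z up. Round cell, 54 mm bore, 40 mm deep with a flared mouth to 45 mm, walled ahead and behind, open left and right (gaps 38 mm wide, down to the floor) for fingers that close along y. Spacer, lens and retaining ring centres lie 9, 24 and 35 mm over this floor once built
- carrier: loose grey carrier, 250 to 500 g: plate 82 mm long (x), 74 mm wide, 8 mm thick, the cell at its middle, between rails 8 mm high, 77 mm apart; behind it a tail 46 mm wide, 8 mm thick, that ends in an upright push block, 46 mm wide, face 112 mm behind the middle, 7 mm thick, top 38 mm over the bench. Origin: underside at the cell's axis; x points to the cabinet
- port (a point): middle of the port's sill, on the bench, in the cabinet's front face; x points into the cabinet (to the robot's left), z up. Port 88 mm wide, 74 mm high. The flap can fall shut once the cell centre is 97 mm past this point; the back wall stops the carrier at 106 mm, the push block then standing just outside the shut flap
- cabinet: fixed clear dry cabinet, 140 mm wide, 152 mm deep, 120 mm high, flat roof; origin and axes as port. Its front wall above the port rises to 120 mm, so what pushes the carrier the last bit must lean in, fingers first. The carrier's two rails run straight along x, from 250 mm before the port to the back wall
- flap (a joint): metal flap in the port, 82 mm wide, 62 mm long, hinged along its top edge 72 mm over the bench, 3 mm inside the port's plane; hanging shut (0) its lower edge is 10 mm over the bench, so the carrier's tail passes under it. Grows to 1.5 rad as it swings inward (inward only). A light spring shuts it: the carrier pushes it open with 1 to 3 N
- cork_ring: cork flask ring, 76 mm across, 44 mm hole, 22 mm high, a bystander lying flat; it may lie in any of the four places where the spacer, the retaining ring or the lens rest can stand; origin at the middle of its underside
- beaker: glass beaker, 70 mm across, 95 mm high, bystander; origin at the middle of its underside
- flask: glass conical flask, 72 mm across its foot, 114 mm high, bystander; origin at the middle of its underside
- cylinder: glass measuring cylinder, 18 mm tube on a 56 mm foot, 140 mm high, bystander, easily tipped; origin at the middle of its underside
- bottle: glass reagent bottle, 74 mm across, 190 mm high, bystander; origin at the middle of its underside
- dish: closed glass dish, 90 mm across, 18 mm high, bystander; origin at the middle of its underside
- dropper: small amber bottle, 24 mm across, 60 mm high, bystander close to the track; origin at the middle of its underside

How it is judged:
On the way, in this order (a step that is already met when the one before it is completed fails the run):
1. the spacer lies flat on the floor of the cell (horizontal distance between spacer_center and cell_floor below 0.005 m and z of spacer_center in the frame of cell_floor between 0.006 and 0.012 m and angle between the z axis of spacer_center and the z axis of cell_floor, either way round below 0.1 rad), for 0.2 s.
2. the lens blank lies flat on the spacer in the cell (all of step 1 and horizontal distance between lens_center and cell_floor below 0.005 m and z of lens_center in the frame of cell_floor between 0.021 and 0.027 m and angle between the z axis of lens_center and the z axis of cell_floor, either way round below 0.1 rad), for 0.2 s.
3. the retaining ring lies flat on the lens in the cell (all of step 2 and horizontal distance between retainer_center and cell_floor below 0.005 m and z of retainer_center in the frame of cell_floor between 0.032 and 0.038 m and angle between the z axis of retainer_center and the z axis of cell_floor, either way round below 0.1 rad), for 0.2 s.
At the end, for the whole second after the job is handed in: Spacer, lens, retaining ring in the cell in this order from the bottom, each within 5 mm of its axis, 3 mm of its built height and 0.1 rad of flat; carrier upright at rest, cell centre 95 mm or more past the port and within 10 mm of its middle; flap shut within 0.06 rad (all of step 3 and x of cell_floor in the frame of port above 0.095 m and y of cell_floor in the frame of port between -0.01 and 0.01 m and value of joint flap below 0.06 rad and angle between cell_floor's own z axis and vertical below 0.1 rad and linear speed of carrier below 0.02 m/s); the robot touches nothing.
It fails at once if a bystander is moved more than 30 mm or tipped: cork ring, beaker, flask (distance of any of cork_ring, beaker, flask from where it was at the start of the episode above 0.03 m or angle between any of cork_ring, beaker, flask's own z axis and vertical above 0.5 rad).
It fails at once if a bystander is moved more than 30 mm or tipped: cylinder, bottle, dish, dropper (distance of any of cylinder, bottle, dish, dropper from where it was at the start of the episode above 0.03 m or angle between any of cylinder, bottle, dish, dropper's own z axis and vertical above 0.5 rad).
It also fails if it takes over 72 s, if anything falls off the work surface, if the arm or the gripper's body presses on something with over 40 N, if the wrist force passes 120 N, or if a joint passes its speed limit or range.

## Working session

There is one attempt and no reset: what is moved stays moved. The work goes in short steps, Python scripts to look and compute and a tool call to move; the robot and the scene stay as the last step left them, time stands still between calls to the robot, and variables do not carry over. Pictures are saved under pics/ and viewed, at most 10 in all, crops included, and the job is handed in when it is done.

Besides the shell and the picture viewer there is one more tool, called after "Emit:" as a command line: name --argument value ..., lists and objects as JSON in quotes. step_arm: Moves the arm, as the interface text tells. Its arguments: {"type":"object","properties":{"travel":{"type":"array"},"rotation":{"type":"array"},"grip":{"type":"array"},"force":{"type":"number"}},"required":["travel","rotation","grip"]}

```bash
mkdir -p pics; cat > h.py <<'E'
from station import robot
import numpy as np, cv2
def ray(p,uv):
    d=np.array([(uv[0]-p["cx"])/p["fx"],(uv[1]-p["cy"])/p["fy"],1.]);T=np.array(p["cam_to_world"])
    return T[:3,3],T[:3,:3]@d
def at(p,uv,z):
    o,d=ray(p,uv); return o+d*(z-o[2])/d[2]
def proj(p,X):
    T=np.array(p["cam_to_world"]);c=T[:3,:3].T@(np.array(X)-T[:3,3]); return [p["fx"]*c[0]/c[2]+p["cx"],p["fy"]*c[1]/c[2]+p["cy"]]
def save(p,n): cv2.imwrite("pics/"+n,p["frame"][:,:,::-1])
def reg(p,l,k=2):
    r=robot.regions_of(p,l)[:k]
    return r
E
python3 - <<'E'
from h import *
s=robot.sense();print({k:np.round(s[k],3).tolist() for k in("time_s","ee_pos","orientation","finger_gap")})
ims=[]
for n in("top","side"):
    p=robot.snapshot(n);save(p,n+"1.png");print(n,np.round(p["cam_to_world"],3).tolist(),p["fx"])
    for l,z in(("spacer_center",.018),("lens_center",.04),("retainer_center",.01),("rest_top",.03),("carrier",.02),("cork_ring",.022),("beaker",.095),("flask",.1),("cylinder",.14),("bottle",.19),("dish",.018),("dropper",.06),("cabinet",.12),("flap",.07)):
        for r in reg(p,l):
            b=r["box"];ys,xs=np.nonzero(r["pixels"]);print(l,round(r["score"],2),np.round(b).tolist(),np.round(at(p,(xs.mean(),ys.mean()),z),3)[:2])
E
```

```text
{'time_s': 0.0, 'ee_pos': [0.223, -0.583, 0.209], 'orientation': [0.983, 0.182, -0.0, -0.001], 'finger_gap': 0.085}
top [[0.006, -0.992, 0.128, 0.349], [-1.0, -0.002, 0.025, -0.102], [-0.025, -0.128, -0.991, 1.269], [0.0, 0.0, 0.0, 1.0]] 514.2970777390871
lens_center 0.39 [381.0, 165.0, 384.0, 171.0] [ 0.615 -0.313]
retainer_center 0.66 [297.0, 236.0, 313.0, 250.0] [ 0.428 -0.123]
rest_top 0.58 [366.0, 143.0, 393.0, 171.0] [ 0.632 -0.304]
carrier 0.67 [170.0, 182.0, 234.0, 215.0] [0.534 0.141]
cork_ring 0.42 [297.0, 235.0, 316.0, 253.0] [ 0.431 -0.122]
beaker 0.97 [178.0, 252.0, 208.0, 282.0] [0.369 0.136]
beaker 0.22 [303.0, 194.0, 313.0, 205.0] [ 0.523 -0.124]
flask 0.7 [226.0, 129.0, 255.0, 159.0] [0.649 0.032]
cylinder 0.64 [406.0, 191.0, 436.0, 216.0] [ 0.508 -0.373]
bottle 0.79 [406.0, 257.0, 450.0, 290.0] [ 0.36  -0.374]
dish 0.86 [417.0, 132.0, 452.0, 175.0] [ 0.651 -0.446]
dropper 0.35 [415.0, 134.0, 455.0, 175.0] [ 0.64  -0.436]
cabinet 0.91 [64.0, 152.0, 250.0, 223.0] [0.549 0.314]
flap 0.78 [140.0, 176.0, 152.0, 212.0] [0.544 0.257]
side [[1.0, -0.002, 0.023, 0.487], [-0.
[... 662 characters left out ...]
0, 318.0, 218.0] [0.545 0.227]
flask 0.73 [333.0, 177.0, 358.0, 218.0] [ 0.652 -0.061]
cylinder 0.85 [275.0, 296.0, 312.0, 373.0] [ 0.517 -0.48 ]
cylinder 0.71 [211.0, 156.0, 237.0, 196.0] [ 0.387 -0.019]
bottle 0.62 [321.0, 240.0, 357.0, 272.0] [ 0.588 -0.364]
bottle 0.59 [166.0, 271.0, 218.0, 377.0] [ 0.387 -0.497]
dish 0.84 [348.0, 351.0, 407.0, 409.0] [ 0.649 -0.46 ]
dish 0.45 [216.0, 160.0, 240.0, 200.0] [0.359 0.201]
dropper 0.62 [285.0, 231.0, 300.0, 255.0] [ 0.53 -0.17]
dropper 0.48 [278.0, 167.0, 304.0, 208.0] [0.531 0.064]
cabinet 0.65 [267.0, 116.0, 318.0, 216.0] [0.544 0.188]
flap 0.95 [278.0, 147.0, 310.0, 167.0] [0.547 0.214]
flap 0.56 [279.0, 168.0, 304.0, 207.0] [0.53  0.047]
```

View pics/top1.png

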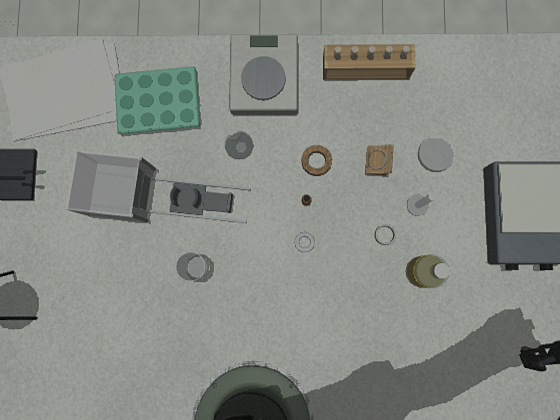

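View pics/side1.png

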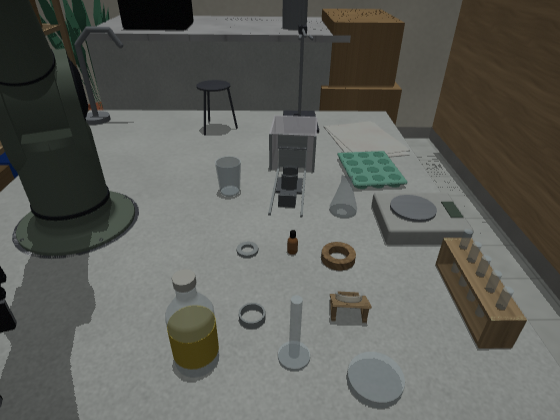

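The top view shows the retainer at (305,242), spacer at (385,235), rest with lens at (379,158), cork at (317,160), carrier at (187,197) and cabinet port at about column 150. The bottle is at (428,271), cylinder at (418,205) and dropper at (306,200). The side view agrees. I'll move above the spacer for a wrist look.

Emit:
step_arm --travel '[[0, 0, 0.05], [0, 0, 0.1], [0.05, 0.06, 0.12], [0.226, 0.283, 0.12], [0.226, 0.283, 0.12], [0.226, 0.283, 0.12], [0.226, 0.283, 0.12], [0.226, 0.283, 0.12], [0.226, 0.283, 0.12], [0.226, 0.283, 0.12], [0.226, 0.283, 0.12], [0.226, 0.283, 0.12]]' --rotation '[[0, 0, 0.1], [0, 0, 0.25], [0, 0, 0.4], [0, 0, 1.204], [0, 0, 1.204], [0, 0, 1.204], [0, 0, 1.204], [0, 0, 1.204], [0, 0, 1.204], [0, 0, 1.204], [0, 0, 1.204], [0, 0, 1.204]]' --grip '[1, 1, 1, 1, 1, 1, 1, 1, 1, 1, 1, 1]'

```text
time_s: 2.7
ee_pos: [0.449, -0.3015, 0.329]
orientation: [0.708, 0.706, -0.0, -0.0]
force: [-0.1, 0.2, 0.2]
finger_gap: 0.0853
grasp_force: 0.0
```

```bash
cat >> h.py <<'E'
def state():
    s=robot.sense();print({k:np.round(s[k],4).tolist() for k in("time_s","ee_pos","orientation","joint_pos","force","finger_gap","grasp_force")})
def find(p,ls):
    for l,z in ls:
        for r in reg(p,l):
            m=r["pixels"].astype(np.uint8);c=max(cv2.findContours(m,0,1)[0],key=len)
            P=np.array([at(p,q[0]+0.0,z)[:2] for q in c],np.float32)
            (cx,cy),R=cv2.minEnclosingCircle(P);e=cv2.fitEllipse(P) if len(P)>5 else None
            print(l,round(r["score"],2),np.round(r["box"]).tolist(),"circ",np.round([cx,cy,R],4),"ell",np.round(e[0]+e[1],4) if e else 0)
E
python3 - <<'E'
from h import *
state()
p=robot.snapshot("wrist");save(p,"w1.png");print(np.round(p["cam_to_world"],3).tolist(),p["fx"])
find(p,(("spacer_center",.018),("lens_center",.04),("retainer_center",.01),("cork_ring",.022),("cylinder",.0),("bottle",.0),("dropper",0)))
E
```

```text
{'time_s': 2.7, 'ee_pos': [0.449, -0.3015, 0.329], 'orientation': [0.7079, 0.7063, -0.0003, -0.0], 'joint_pos': [0.8063, 0.3006, -0.4207, 1.6436, 0.1295, 1.2251, 0.356], 'force': [-0.1209, 0.1971, 0.2408], 'finger_gap': 0.0853, 'grasp_force': 0.0}
[[1.0, -0.003, -0.001, 0.449], [-0.003, -0.95, -0.312, -0.222], [-0.001, 0.312, -0.95, 0.493], [0.0, 0.0, 0.0, 1.0]] 356.8993969240881
spacer_center 0.6 [263.0, 149.0, 298.0, 186.0] circ [ 0.448  -0.3187  0.0261] ell [ 0.4492 -0.3194  0.0464  0.0507]
lens_center 0.57 [404.0, 148.0, 432.0, 175.0] circ [ 0.626  -0.3061  0.0257] ell [ 0.631  -0.3002  0.0453  0.0514]
retainer_center 0.72 [248.0, 0.0, 288.0, 29.0] circ [ 0.4323 -0.125   0.025 ] ell [ 0.4316 -0.1288  0.0373  0.0447]
cork_ring 0.73 [398.0, 0.0, 470.0, 64.0] circ [ 0.6314 -0.1557  0.0406] ell [ 0.6312 -0.1555  0.0722  0.0809]
cork_ring 0.6 [173.0, 202.0, 243.0, 307.0] circ [ 0.3391 -0.4483  0.0916] ell [ 0.3424 -0.4431  0.0857  0.1782]
cylinder 0.93 [312.0, 205.0, 357.0, 271.0] circ [ 0.5329 -0.4338  0.0592] ell [ 0.5314 -0.4225  0.0513  0.1203]
bottle 0.74 [173.0, 202.0, 244.0, 306.0] circ [ 0.3326 -0.4571  0.0948] ell [ 0.3376 -0.453   0.0896  0.1852]
bottle 0.59 [385.0, 131.0, 449.0, 184.0] circ [ 0.6443 -0.3134  0.0542] ell [ 0.6427 -0.3127  0.0739  0.0979]
dropper 0.62 [341.0, 1.0, 365.0, 20.0] circ [ 0.5377 -0.124   0.016 ] ell [ 0.5369 -0.1258  0.0222  0.0309]
```

View pics/w1.png

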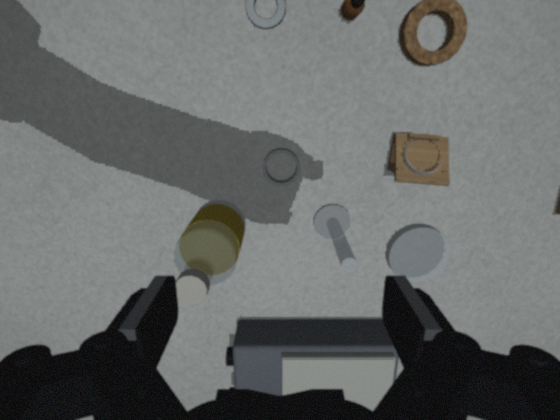

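Wrist view: the spacer is at (281,165), bottle foot near (216,225), cylinder foot at (332,219) and lens/rest at (421,156). Next I'll check clearances for the spacer grasp.

```bash
python3 - <<'E'
from h import *
p=robot.snapshot("wrist")
for r in reg(p,"bottle",1):
    m=r["pixels"];print(m.sum())
# bottle silhouette: fit axis position by projected vertical cylinder to 'top' & wrist masks
t=robot.snapshot("top")
from scipy.optimize import minimize
def cyl(p,x,y,R,h,m):
    im=np.zeros((420,560),np.uint8)
    a=np.linspace(0,2*np.pi,24);pts=np.array([proj(p,(x+R*np.cos(b),y+R*np.sin(b),z)) for z in(0,h) for b in a],np.float32)
    cv2.fillConvexPoly(im,cv2.convexHull(pts).astype(np.int32),1);return im.astype(bool)
for l,R,h,x0,y0 in(("bottle",.037,.13,.37,-.37),("cylinder",.028,.006,.51,-.4)):
  for n,q in(("w",p),("t",t)):
    r=reg(q,l,1)[0]["pixels"].astype(bool)
    if l=="bottle":
        f=lambda v:-(cyl(q,v[0],v[1],R,h,0)&r).sum()
    else: f=lambda v:-(cyl(q,v[0],v[1],R,h,0)&r).sum()
    g=[(f((x,y)),x,y) for x in np.arange(x0-.03,x0+.03,.003) for y in np.arange(y0-.03,y0+.03,.003)]
    b=min(g)[0];G=np.array([a[1:] for a in g if a[0]<=b*.99]);print(l,n,b,G.mean(0),G.std(0))
for u in((216,225),(332,219),(205,215)):print(at(p,u,0))
E
```

```text
5114
bottle w -4522 [ 0.3625 -0.4   ] [0.0015 0.    ]Traceback (most recent call last):
  File "<stdin>", line 14, in <module>
IndexError: list index out of range
```

Emit:
step_arm --travel '[[0, -0.017, -0.05], [0, -0.017, -0.1], [0, -0.017, -0.15], [0, -0.017, -0.19], [0, -0.017, -0.21], [0, -0.017, -0.21]]' --rotation '[[0, 0, 0], [0, 0, 0], [0, 0, 0], [0, 0, 0], [0, 0, 0], [0, 0, 0]]' --grip '[1, 1, 1, 1, 1, 1]'

```text
time_s: 3.95
ee_pos: [0.4483, -0.3167, 0.1166]
orientation: [0.707, 0.707, -0.0, -0.002]
force: [0.3, -0.7, 0.7]
finger_gap: 0.0856
grasp_force: 0.0
```

```bash
python3 - <<'E'
from h import *
state()
p=robot.snapshot("wrist");save(p,"w2.png")
find(p,(("spacer_center",.018),("spacer_center",.009),("lens_center",.04),("cylinder",0.)))
E
```

```text
{'time_s': 3.95, 'ee_pos': [0.4483, -0.3167, 0.1166], 'orientation': [0.7073, 0.7069, -0.0003, -0.0022], 'joint_pos': [0.7738, 0.5442, -0.3651, 1.868, 0.2644, 0.7814, 0.2664], 'force': [0.2975, -0.7198, 0.6989], 'finger_gap': 0.0856, 'grasp_force': 0.0}
spacer_center 0.81 [251.0, 169.0, 317.0, 233.0] circ [ 0.4499 -0.3176  0.0267] ell [ 0.4497 -0.3179  0.0486  0.0521]
spacer_center 0.3 [463.0, 142.0, 558.0, 238.0] circ [ 0.631  -0.3113  0.0526] ell [ 0.6288 -0.3099  0.0651  0.0866]
spacer_center 0.81 [251.0, 169.0, 317.0, 233.0] circ [ 0.4499 -0.3204  0.0276] ell [ 0.4497 -0.3207  0.0502  0.0539]
spacer_center 0.3 [463.0, 142.0, 558.0, 238.0] circ [ 0.6372 -0.3138  0.0544] ell [ 0.6349 -0.3124  0.0673  0.0896]
lens_center 0.57 [505.0, 160.0, 559.0, 223.0] circ [ 0.6274 -0.3029  0.0294] ell [ 0.6349 -0.2988  0.0499  0.0623]
cylinder 0.68 [335.0, 262.0, 401.0, 380.0] circ [ 0.54   -0.4413  0.0679] ell [ 0.5313 -0.4275  0.0501  0.1317]
cylinder 0.57 [81.0, 258.0, 222.0, 420.0] circ [ 0.3578 -0.4564  0.0865] ell [ 0.3417 -0.4522  0.1018  0.1597]
```

View pics/w2.png

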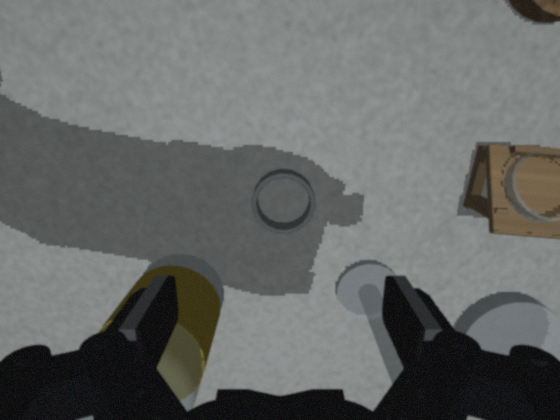

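The spacer is at (0.4495, -0.3205), with bottle and cylinder clear of the fingers. Descending.

Emit:
step_arm --travel '[[0.001, -0.002, -0.04], [0.001, -0.002, -0.08], [0.001, -0.002, -0.1], [0.001, -0.002, -0.112], [0.001, -0.002, -0.112], [0.001, -0.002, -0.112]]' --rotation '[[0, 0, 0], [0, 0, 0], [0, 0, 0], [0, 0, 0], [0, 0, 0], [0, 0, 0]]' --grip '[1, 1, 1, 1, 1, 1]' --force 30

```text
time_s: 4.8
ee_pos: [0.4512, -0.3201, 0.0083]
orientation: [0.707, 0.707, 0.0, 0.001]
force: [-0.1, -0.2, 0.2]
finger_gap: 0.0853
grasp_force: 0.0
```

Emit:
step_arm --travel '[[-0.0015, -0.0005, -0.003], [-0.0015, -0.0005, -0.003], [-0.0015, -0.0005, -0.003], [-0.0015, -0.0005, -0.003], [-0.0015, -0.0005, -0.003], [-0.0015, -0.0005, -0.003], [-0.0015, -0.0005, -0.003]]' --rotation '[[0, 0, 0], [0, 0, 0], [0, 0, 0], [0, 0, 0], [0, 0, 0], [0, 0, 0], [0, 0, 0]]' --grip '[1, 0.4, 0.4, 0.4, 0.4, 0.4, 0.4]' --force 30

```text
time_s: 5.5
ee_pos: [0.449, -0.3201, 0.0041]
orientation: [0.707, 0.707, -0.0, -0.0]
force: [-0.1, 0.2, -0.1]
finger_gap: 0.0345
grasp_force: 0.0
```

```bash
python3 - <<'E'
from h import *
state()
E
```

```text
{'time_s': 5.5, 'ee_pos': [0.449, -0.3201, 0.0041], 'orientation': [0.7075, 0.7067, -0.0, -0.0], 'joint_pos': [0.7192, 0.7199, -0.2883, 1.9166, 0.3632, 0.5558, 0.1865], 'force': [-0.0757, 0.1916, -0.1058], 'finger_gap': 0.0345, 'grasp_force': 0.0}
```

```bash
python3 - <<'E'
from h import *
p=robot.snapshot("wrist");save(p,"w3.png");q=robot.snapshot("side");
c=q["frame"][270:360,200:320];c=cv2.resize(c,(560,420),interpolation=2);cv2.imwrite("pics/w3.png",np.hstack([cv2.resize(p["frame"],(400,300))[:,:,::-1],cv2.resize(c,(400,300))[:,:,::-1]]))
find(p,(("spacer_center",.009),))
find(q,(("spacer_center",.009),))
E
```

```text
spacer_center 0.62 [231.0, 209.0, 336.0, 312.0] circ [ 0.4501 -0.3176  0.0253] ell [ 0.4501 -0.3199  0.0459  0.0506]
spacer_center 0.8 [239.0, 302.0, 267.0, 330.0] circ [ 0.4493 -0.3203  0.0319] ell [ 0.4489 -0.3213  0.0448  0.0616]
```

View pics/w3.png

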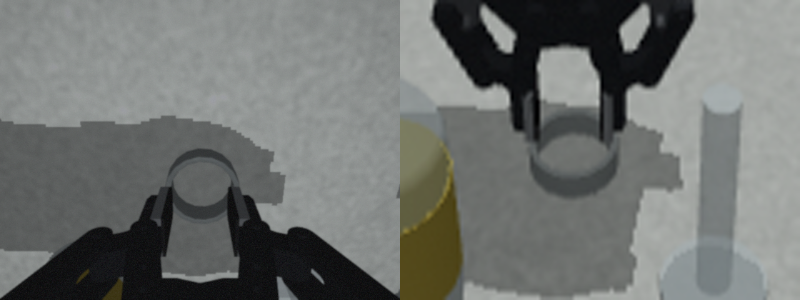

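The fingers closed just over the ring's rim: at this opening the tips stand higher than I assumed. The ring itself is undisturbed at (0.449, -0.320). I'll raise, open, go lower and close again.

Emit:
step_arm --travel '[[0, 0, 0.02], [0, 0, 0.03], [0, 0, 0.03], [0, 0, 0.03], [0, 0, 0.03], [0, -0.0005, 0.01], [0, -0.0005, -0.008], [0, -0.0005, -0.011], [0, -0.0005, -0.011]]' --rotation '[[0, 0, 0], [0, 0, 0], [0, 0, 0], [0, 0, 0], [0, 0, 0], [0, 0, 0], [0, 0, 0], [0, 0, 0], [0, 0, 0]]' --grip '[0.4, 1, 1, 1, 1, 1, 1, 1, 1]'

```text
time_s: 6.6
ee_pos: [0.4487, -0.3202, -0.0075]
orientation: [0.707, 0.707, -0.0, -0.001]
force: [1.3, -0.4, 0.8]
finger_gap: 0.0855
grasp_force: 0.0
```

Emit:
step_arm --travel '[[0, 0, 0], [0, 0, 0], [0, 0, 0], [0, 0, 0], [0, 0, 0], [0, 0, 0]]' --rotation '[[0, 0, 0], [0, 0, 0], [0, 0, 0], [0, 0, 0], [0, 0, 0], [0, 0, 0]]' --grip '[0.5, 0.5, 0.5, 0.5, 0.5, 0.5]' --force 30

```text
time_s: 7.2
ee_pos: [0.4497, -0.321, -0.006]
orientation: [0.707, 0.707, 0.0, 0.001]
force: [-0.3, 1.7, 8.5]
finger_gap: 0.0429
grasp_force: 4.2
```

```bash
python3 - <<'E'
from h import *
state()
p=robot.snapshot("wrist");q=robot.snapshot("side")
e=np.array(robot.sense()["ee_pos"])
find(p,(("spacer_center",.009),));find(q,(("spacer_center",.009),))
for n,c in(("w",p),("s",q)): print(n,np.round([proj(c,e+d) for d in([0,0,0],[-.025,0,0],[.025,0,0],[-.025,0,.018],[.025,0,.018])],0).tolist())
a=cv2.resize(p["frame"][180:360,180:380],(400,360),interpolation=0);b=cv2.resize(q["frame"][275:355,205:305],(400,320),interpolation=0)
im=np.zeros((360,800,3),np.uint8);im[:,:400]=a;im[:320,400:]=b;cv2.imwrite("pics/w4.png",im[:,:,::-1])
E
```

```text
{'time_s': 7.2, 'ee_pos': [0.4497, -0.321, -0.006], 'orientation': [0.7075, 0.7067, 0.0002, 0.0008], 'joint_pos': [0.7138, 0.7374, -0.28, 1.9172, 0.3727, 0.5357, 0.179], 'force': [-0.3053, 1.6673, 8.5488], 'finger_gap': 0.0429, 'grasp_force': 4.2138}
spacer_center 0.78 [230.0, 213.0, 337.0, 323.0] circ [ 0.4497 -0.3212  0.0292] ell [ 0.4494 -0.3214  0.0486  0.059 ]
spacer_center 0.93 [241.0, 303.0, 266.0, 329.0] circ [ 0.4482 -0.3201  0.032 ] ell [ 0.4487 -0.3202  0.0451  0.0624]
w [[281.0, 257.0], [232.0, 257.0], [330.0, 257.0], [227.0, 274.0], [336.0, 274.0]]
s [[252.0, 321.0], [239.0, 321.0], [265.0, 321.0], [238.0, 315.0], [265.0, 314.0]]
```

View pics/w4.png

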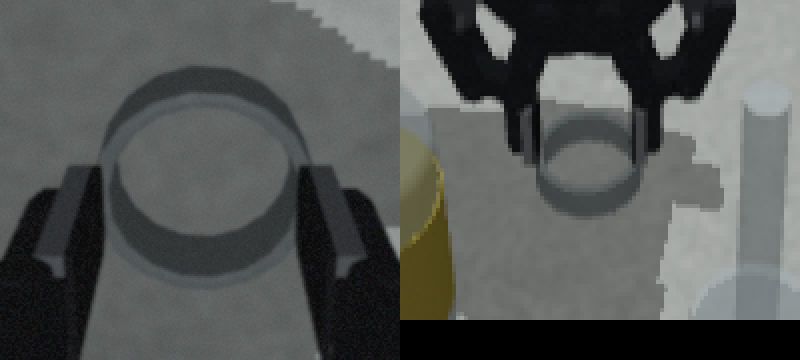

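The tips are resting on the ring's rim at z≈18 mm, so they stand about 24 mm behind the TCP at this opening. I'll raise, open and regrasp with the TCP lower.

Emit:
step_arm --travel '[[0, 0, 0.02], [0, 0, 0.02], [0, 0, 0.02], [0, 0, 0.02], [0, 0, 0.01], [0, 0, -0.006], [0, 0, -0.007], [0, 0, -0.007]]' --rotation '[[0, 0, 0], [0, 0, 0], [0, 0, 0], [0, 0, 0], [0, 0, 0], [0, 0, 0], [0, 0, 0], [0, 0, 0]]' --grip '[0.5, 1, 1, 1, 1, 1, 1, 1]'

```text
time_s: 8.2
ee_pos: [0.4486, -0.3202, -0.0146]
orientation: [0.707, 0.707, -0.0, -0.001]
force: [0.2, 0.2, 0.7]
finger_gap: 0.0854
grasp_force: 0.0
```

Emit:
step_arm --travel '[[0, 0, 0], [0, 0, 0], [0, 0, 0], [0, 0, 0], [0, 0, 0]]' --rotation '[[0, 0, 0], [0, 0, 0], [0, 0, 0], [0, 0, 0], [0, 0, 0]]' --grip '[0.5, 0.5, 0.5, 0.5, 0.5]' --force 30

```text
time_s: 8.7
ee_pos: [0.4493, -0.3208, -0.0131]
orientation: [0.708, 0.707, 0.0, 0.0]
force: [-2.9, 1.1, 10.9]
finger_gap: 0.0478
grasp_force: 29.1
```

Emit:
step_arm --travel '[[0, 0, 0.01], [0, 0, 0.03], [0, 0, 0.07], [0, 0.02, 0.12], [0, 0.06, 0.16], [0, 0.06, 0.16]]' --rotation '[[0, 0, 0], [0, 0, 0], [0, 0, 0], [0, 0, 0], [0, 0, 0], [0, 0, 0]]' --grip '[0.5, 0.5, 0.5, 0.5, 0.5, 0.5]'

```text
time_s: 9.3
ee_pos: [0.4508, -0.2582, 0.1506]
orientation: [0.706, 0.708, 0.001, 0.003]
force: [1.3, -0.2, -0.6]
finger_gap: 0.0479
grasp_force: 31.2
```

```bash
python3 - <<'E'
from h import *
state()
p=robot.snapshot("wrist");q=robot.snapshot("side");e=np.array(robot.sense()["ee_pos"])
z=e[2]+.019
find(p,(("spacer_center",z),));find(q,(("spacer_center",z),))
a=cv2.resize(p["frame"],(400,300));b=cv2.resize(q["frame"][185:305,190:350],(400,300),interpolation=0)
cv2.imwrite("pics/w5.png",np.hstack([a,b])[:,:,::-1])
E
```

```text
{'time_s': 9.3, 'ee_pos': [0.4508, -0.2582, 0.1506], 'orientation': [0.7065, 0.7077, 0.0011, 0.0025], 'joint_pos': [0.71, 0.4524, -0.3996, 1.9236, 0.2382, 0.8058, 0.1832], 'force': [1.3393, -0.2037, -0.5765], 'finger_gap': 0.0479, 'grasp_force': 31.1603}
spacer_center 0.88 [221.0, 218.0, 335.0, 335.0] circ [ 0.4508 -0.2619  0.0309] ell [ 0.45   -0.2624  0.0535  0.0613]
spacer_center 0.54 [224.0, 0.0, 288.0, 51.0] circ [ 0.4406 -0.1521  0.0122] ell [ 0.4407 -0.1539  0.0187  0.0231]
spacer_center 0.89 [240.0, 214.0, 264.0, 237.0] circ [ 0.4496 -0.2507  0.0359] ell [ 0.4483 -0.2509  0.0491  0.0721]
spacer_center 0.59 [269.0, 118.0, 315.0, 216.0] circ [0.5481 0.0891 0.2031] ell [0.5476 0.1202 0.1205 0.408 ]
```

View pics/w5.png

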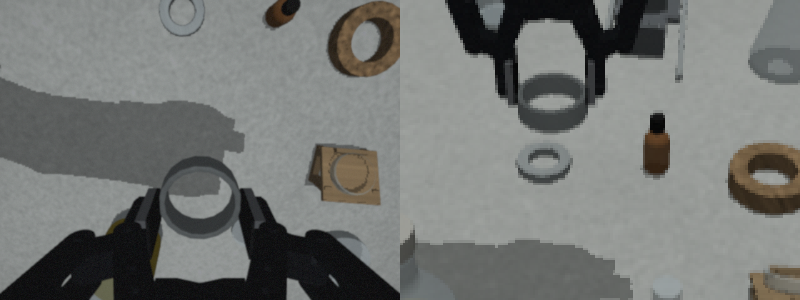

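The spacer is held level and centred (bottom at TCP z + 13 mm). I'll move over and look at the carrier's cell.

Emit:
step_arm --travel '[[0.01, 0.03, 0.02], [0.03, 0.08, 0.05], [0.085, 0.33, 0.05], [0.085, 0.33, 0.05], [0.085, 0.33, 0.05], [0.085, 0.33, 0.05], [0.085, 0.33, 0.05], [0.085, 0.33, 0.05], [0.085, 0.33, 0.05], [0.085, 0.33, 0.05]]' --rotation '[[0, 0, 0], [0, 0, 0], [0, 0, 0], [0, 0, 0], [0, 0, 0], [0, 0, 0], [0, 0, 0], [0, 0, 0], [0, 0, 0], [0, 0, 0]]' --grip '[0.5, 0.5, 0.5, 0.5, 0.5, 0.5, 0.5, 0.5, 0.5, 0.5]'

```text
time_s: 10.5
ee_pos: [0.5338, 0.0679, 0.1948]
orientation: [0.708, 0.706, -0.001, -0.001]
force: [0.0, -0.4, -0.2]
finger_gap: 0.0475
grasp_force: 31.2
```

```bash
python3 - <<'E'
from h import *
state()
p=robot.snapshot("wrist")
print(np.round(p["cam_to_world"],3)[:3,3])
cv2.imwrite("pics/w6.png",cv2.resize(p["frame"],(800,600))[:,:,::-1])
find(p,(("carrier",.048),("cell_floor",.048),("cabinet",.12),("flap",.07)))
for r in reg(p,"carrier",1):
    m=r["pixels"].astype(np.uint8);c=cv2.findContours(m,0,2)[0];print([cv2.approxPolyDP(k,3,True)[:,0].tolist() for k in c if len(k)>20])
E
```

```text
{'time_s': 10.5, 'ee_pos': [0.5338, 0.0679, 0.1948], 'orientation': [0.7078, 0.7064, -0.001, -0.0005], 'joint_pos': [0.1325, 0.4375, -0.4931, 1.8247, 0.2503, 0.9434, -0.4719], 'force': [0.0035, -0.3753, -0.2134], 'finger_gap': 0.0475, 'grasp_force': 31.2084}
[0.534 0.148 0.359]
carrier 0.86 [246.0, 14.0, 333.0, 197.0] circ [0.534  0.1334 0.0756] ell [0.5356 0.1457 0.065  0.1702]
cell_floor 0.58 [239.0, 12.0, 330.0, 198.0] circ [0.5331 0.1331 0.0755] ell [0.5357 0.1452 0.0657 0.1697]
cabinet 0.89 [230.0, 0.0, 342.0, 222.0] circ [0.5624 0.1272 0.072 ] ell [0.5602 0.1178 0.0046 0.2531]
[[[249, 14], [244, 107], [257, 112], [250, 189], [296, 194], [305, 115], [318, 116], [331, 24]]]
```

View pics/w6.png

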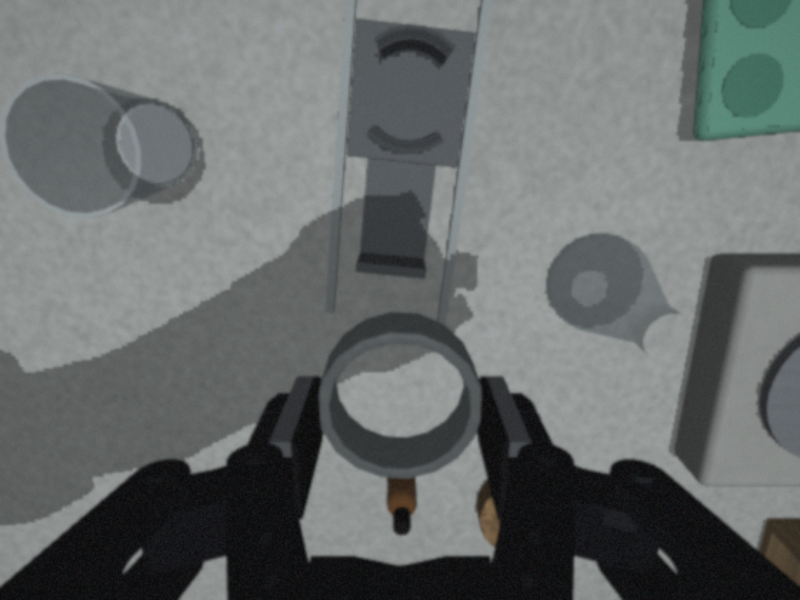

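Wrist view (800 px scale): the carrier plate has corners (356,20), (473,34), (348,153) and (454,166). The cell walls are arcs at (412,50) and (405,140), with rails on either side, slightly yawed.

```bash
python3 - <<'E'
from h import *
p=robot.snapshot("wrist")
g=cv2.cvtColor(p["frame"],cv2.COLOR_RGB2GRAY)
F=lambda u,z:at(p,(u[0]*.7,u[1]*.7),z)[:2]
C=np.array([F(u,.008) for u in((356,20),(473,34),(454,166),(348,153))]);print(np.round(C,4),C.mean(0))
for i in range(4): d=C[(i+1)%4]-C[i];print(np.linalg.norm(d),np.degrees(np.arctan2(d[1],d[0])))
for a,b in(((331,310),(356,0)),((440,318),(484,0))):
    d=F(b,.008)-F(a,.008);print("rail",F(a,.008),np.degrees(np.arctan2(d[1],d[0])))
R=[F(u,.048) for u in((376,36),(453,45),(369,126),(442,134))];print("wall tips",np.round(R,4),np.mean(R,0))
print("block",F((358,264),.038),F((424,273),.038))
r=reg(p,"spacer_center",1)[0];m=r["pixels"].astype(np.uint8);print(r["box"],robot.sense()["ee_pos"]);
find(p,(("spacer_center",.195+.013+.018),("spacer_center",.195+.013)))
E
```

```text
[[0.507  0.2128]
 [0.5795 0.2048]
 [0.5701 0.1252]
 [0.4993 0.1338]] [0.53898073 0.16916231]
0.07292550308336442 -6.293057307196611
0.08012947652907008 -96.73985086759544
0.07126673668240165 173.0653151155466
0.07933577118971151 84.45688277051383
rail [0.48305793 0.02311215] 83.1007693987985
rail [0.56305656 0.01662032] 83.82854792467012
wall tips [[0.5208 0.1975]
 [0.5634 0.1929]
 [0.516  0.1505]
 [0.5584 0.1459]] [0.53965881 0.17171189]
block [0.50637455 0.06545942] [0.54940358 0.05926038]
[224.4, 217.7, 339.3, 331.6] [0.53407972 0.06881051 0.19615579]
spacer_center 0.82 [224.0, 218.0, 339.0, 332.0] circ [0.5334 0.0722 0.0277] ell [0.5334 0.0718 0.0484 0.0553]
spacer_center 0.82 [224.0, 218.0, 339.0, 332.0] circ [0.5331 0.062  0.0314] ell [0.5333 0.0616 0.0549 0.0628]
```

Emit:
step_arm --travel '[[0.005, 0.05, -0.01], [0.005, 0.102, -0.03], [0.005, 0.102, -0.08], [0.005, 0.102, -0.12], [0.005, 0.102, -0.135], [0.005, 0.102, -0.135], [0.005, 0.102, -0.135]]' --rotation '[[0, 0, -0.113], [0, 0, -0.113], [0, 0, -0.113], [0, 0, -0.113], [0, 0, -0.113], [0, 0, -0.113], [0, 0, -0.113]]' --grip '[0.5, 0.5, 0.5, 0.5, 0.5, 0.5, 0.5]'

```text
time_s: 11.7
ee_pos: [0.5399, 0.1714, 0.0627]
orientation: [0.746, 0.665, 0.001, 0.0]
force: [0.1, 0.8, -0.7]
finger_gap: 0.0479
grasp_force: 31.3
```

```bash
python3 - <<'E'
from h import *
state()
p=robot.snapshot("wrist");e=np.array(robot.sense()["ee_pos"])
find(p,(("spacer_center",e[2]+.022),("carrier",.03)))
cv2.imwrite("pics/w7.png",cv2.resize(p["frame"][100:400,80:480],(800,600))[:,:,::-1])
q=robot.snapshot("top");find(q,(("spacer_center",e[2]+.031),("carrier",.008)))
E
```

```text
{'time_s': 11.7, 'ee_pos': [0.5399, 0.1714, 0.0627], 'orientation': [0.7464, 0.6655, 0.0007, 0.0003], 'joint_pos': [-0.1235, 0.6529, -0.4063, 1.8561, 0.3787, 0.7075, -0.8606], 'force': [0.1477, 0.7526, -0.6669], 'finger_gap': 0.0479, 'grasp_force': 31.2915}
spacer_center 0.95 [220.0, 219.0, 338.0, 334.0] circ [0.5399 0.171  0.0294] ell [0.539  0.1707 0.0515 0.0584]
spacer_center 0.27 [219.0, 159.0, 337.0, 397.0] circ [0.5425 0.2028 0.0317] ell [0.5426 0.2047 0.0505 0.0536]
carrier 0.72 [222.0, 159.0, 340.0, 396.0] circ [0.5403 0.1846 0.0442] ell [0.5406 0.1871 0.0699 0.0752]
carrier 0.74 [195.0, 185.0, 232.0, 213.0] circ [0.5398 0.1042 0.051 ] ell [0.5375 0.0954 0.0492 0.0969]
```

View pics/w7.png

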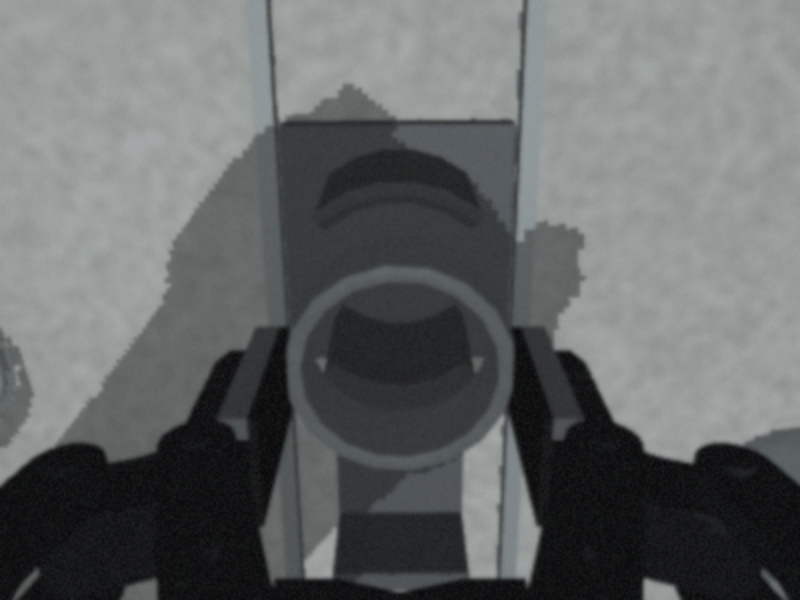

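Rails and carrier now appear symmetric about the ring, so yaw and lateral position are good. I'll check the fore-aft position from the plate's front edge (row 122) and wall tips (row ~215).

```bash
python3 - <<'E'
from h import *
p=robot.snapshot("wrist");a=np.radians(83.5);d=np.array([np.cos(a),np.sin(a)]);n=np.array([-d[1],d[0]])
F=lambda u,z:at(p,(u[0]/2+80,u[1]/2+100),z)[:2]
e=np.array(robot.sense()["ee_pos"])[:2]
for u,z,o in(((286,121),.008,41),((512,121),.008,41),((318,220),.048,19),((482,220),.048,19),((338,514),.038,-105),((463,514),.038,-105)):
    w=F(u,z)-e;print(u,np.round([1000*w@d-o,1000*w@n],1))
E
```

```text
(286, 121) [-1.8 35.2]
(512, 121) [ -1.9 -34.4]
(318, 220) [ 1.3 21.8]
(482, 220) [  1.3 -21.4]
(338, 514) [22.5 20.2]
(463, 514) [ 22.4 -19.9]
```

Emit:
step_arm --travel '[[0, -0.001, -0.015], [0, -0.001, -0.025], [0, -0.001, -0.033], [0, -0.001, -0.038], [0, -0.001, -0.042], [0, -0.001, -0.042]]' --rotation '[[0, 0, 0], [0, 0, 0], [0, 0, 0], [0, 0, 0], [0, 0, 0], [0, 0, 0]]' --grip '[0.5, 0.5, 0.5, 0.5, 0.5, 0.5]'

```text
time_s: 12.65
ee_pos: [0.5387, 0.1701, 0.0185]
orientation: [0.746, 0.666, -0.001, -0.0]
force: [0.3, -2.5, -1.8]
finger_gap: 0.0478
grasp_force: 31.0
```

Emit:
step_arm --travel '[[0, 0, -0.008], [0, 0, -0.014], [0, 0, -0.019], [0, 0, -0.022], [0, 0, -0.022]]' --rotation '[[0, 0, 0], [0, 0, 0], [0, 0, 0], [0, 0, 0], [0, 0, 0]]' --grip '[0.5, 0.5, 0.5, 0.5, 0.5]'

```text
time_s: 13.15
ee_pos: [0.5392, 0.1714, -0.0031]
orientation: [0.746, 0.666, 0.001, -0.0]
force: [-0.1, 0.5, 5.2]
finger_gap: 0.0481
grasp_force: 30.8
```

Emit:
step_arm --travel '[[0, 0, 0], [0, 0, 0], [0, 0, 0.01], [0, 0, 0.05], [0, 0, 0.1], [0, -0.03, 0.15], [0, -0.08, 0.17], [0, -0.08, 0.17]]' --rotation '[[0, 0, 0], [0, 0, 0], [0, 0, 0], [0, 0, 0], [0, 0, 0], [0, 0, 0], [0, 0, 0], [0, 0, 0]]' --grip '[0.85, 0.85, 0.85, 0.85, 0.85, 0.85, 0.85, 0.85]'

```text
time_s: 13.95
ee_pos: [0.5402, 0.0858, 0.1704]
orientation: [0.748, 0.664, 0.001, 0.002]
force: [1.2, 0.3, -1.0]
finger_gap: 0.0725
grasp_force: 0.0
```

```bash
python3 - <<'E'
from h import *
state()
p=robot.snapshot("wrist")
find(p,(("spacer_center",.026),("spacer_center",.017),("carrier",.008)))
s=robot.snapshot("side");find(s,(("spacer_center",.02),))
E
```

```text
{'time_s': 13.95, 'ee_pos': [0.5402, 0.0858, 0.1704], 'orientation': [0.7478, 0.6639, 0.001, 0.0019], 'joint_pos': [0.0815, 0.4766, -0.4725, 1.8325, 0.275, 0.8937, -0.6377], 'force': [1.1876, 0.2636, -0.967], 'finger_gap': 0.0725, 'grasp_force': 0.0}
spacer_center 0.97 [234.0, 52.0, 294.0, 113.0] circ [0.538  0.1725 0.0251] ell [0.5381 0.1726 0.048  0.0486]
spacer_center 0.97 [234.0, 52.0, 294.0, 113.0] circ [0.5377 0.1727 0.0258] ell [0.5378 0.1729 0.0494 0.0501]
carrier 0.89 [223.0, 32.0, 307.0, 219.0] circ [0.5354 0.1326 0.0869] ell [0.5359 0.1468 0.0742 0.1962]
```

The spacer is seated at (0.538, 0.1726), flat. Now the lens: I'll move to a tilted pose over the rest.

Emit:
step_arm --travel '[[0.0, -0.04, 0.03], [0.02, -0.09, 0.03], [0.04, -0.14, 0.03], [0.06, -0.19, 0.03], [0.08, -0.24, 0.03], [0.095, -0.29, 0.03], [0.095, -0.33, 0.02], [0.095, -0.33, 0.01], [0.095, -0.33, 0.0], [0.095, -0.33, 0.0], [0.095, -0.33, 0.0]]' --rotation '[[0, 0, 0], [0, 0, 0], [0, 0, 0], [0, 0, 0], [-0.13, 0.012, 0], [-0.26, 0.025, 0], [-0.39, 0.037, 0], [-0.5215, 0.047, 0], [-0.5215, 0.047, 0], [-0.5215, 0.047, 0], [-0.5215, 0.047, 0]]' --grip '[1, 1, 1, 1, 1, 1, 1, 1, 1, 1, 1]'

```text
time_s: 15.35
ee_pos: [0.6341, -0.2395, 0.1673]
orientation: [0.721, 0.643, -0.188, 0.176]
force: [-0.3, -1.0, 0.3]
finger_gap: 0.0856
grasp_force: 0.0
```

```bash
python3 - <<'E'
from h import *
state()
from scipy.spatial.transform import Rotation as Ro
print(np.round(Ro.from_quat(robot.sense()["orientation"]).as_matrix(),3).tolist())
p=robot.snapshot("wrist");print(np.round(p["cam_to_world"],3).tolist())
cv2.imwrite("pics/w8.png",cv2.resize(p["frame"],(800,600))[:,:,::-1])
for l in("lens_center","rest_top"):
  for r in reg(p,l,1):
    c=max(cv2.findContours(r["pixels"].astype(np.uint8),0,2)[0],key=len)
    print(l,r["score"],r["box"],cv2.fitEllipse(c),cv2.approxPolyDP(c,3,True)[:,0].tolist())
E
```

```text
{'time_s': 15.35, 'ee_pos': [0.6341, -0.2395, 0.1673], 'orientation': [0.7211, 0.6431, -0.1881, 0.1761], 'joint_pos': [0.1226, 0.6651, -0.1735, 1.5908, 0.7227, 1.0847, -0.5432], 'force': [-0.303, -1.0327, 0.3404], 'finger_gap': 0.0856, 'grasp_force': 0.0}
[[0.102, 0.994, -0.045], [0.861, -0.111, -0.496], [-0.498, 0.012, -0.867]]
[[0.994, -0.083, -0.075, 0.649], [-0.111, -0.664, -0.739, -0.089], [0.012, 0.743, -0.669, 0.27], [0.0, 0.0, 0.0, 1.0]]
lens_center 0.67 [257.7, 146.4, 299.7, 163.1] ((279.073974609375, 166.24920654296875), (39.67350387573242, 48.102630615234375), 58.277626037597656) [[300, 152], [292, 146], [276, 145], [264, 151], [258, 161], [275, 149]]
rest_top 0.88 [243.2, 124.2, 321.0, 210.3] ((285.5038146972656, 168.80999755859375), (89.86231231689453, 100.72611999511719), 85.21668243408203) [[320, 128], [314, 127], [309, 135], [260, 137], [255, 130], [249, 130], [244, 143], [249, 207], [323, 205], [325, 161]]
```

View pics/w8.png

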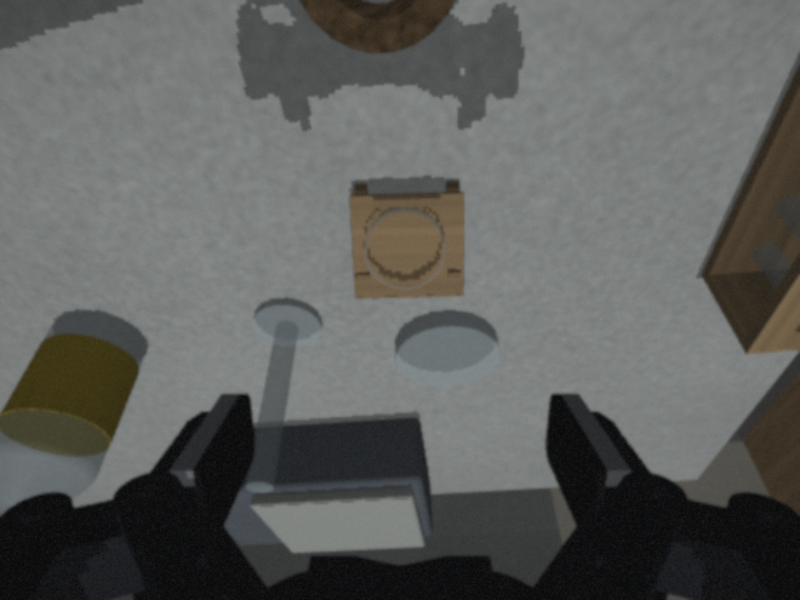

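Rest at (407,245) on the 800-px view, aligned with the tool; the lens outline is centred at (404,247) with radius about 41 px.

```bash
python3 - <<'E'
from h import *
p=robot.snapshot("wrist");s=robot.sense();e=np.array(s["ee_pos"])
from scipy.spatial.transform import Rotation as Ro
R=Ro.from_quat(s["orientation"]).as_matrix();n=-R[:,2]
F=lambda u,z:at(p,(u[0]*.7,u[1]*.7),z)
C=F((404,247.5),.0392);print("lens",C)
def pl(u,P):
    o,d=ray(p,(u[0]*.7,u[1]*.7));return o+d*(((P-o)@n)/(d@n))
print("diam",np.linalg.norm(pl((363,247),C)-pl((446,247),C)),np.linalg.norm(pl((404,207),C)-pl((404,290),C)))
P=C-.006*n;print("rest w",np.linalg.norm(pl((353,247),P)-pl((463.5,247),P)),"ctr y off",(pl((353,247),P)+pl((463.5,247),P))/2)
print("n",n,"e",e,"to pre(+30mm):",C+n*.03-e,"to grasp(-27):",C-n*.027-e)
g=R.T@(C-e);print("lens in tool",g)
E
```

```text
lens [ 0.63113363 -0.30096531  0.0392    ]
diam 0.05077859091874946 0.05188297045687015
rest w 0.06892781230396412 ctr y off [ 0.63344542 -0.30512514  0.03454434]
n [0.04429877 0.49719693 0.86650611] e [ 0.63408714 -0.24041562  0.1680638 ] to pre(+30mm): [-0.00162455 -0.04563378 -0.10286862] to grasp(-27): [-0.00414958 -0.073974   -0.15225947]
lens in tool [0.01189917 0.00211047 0.14189723]
```

Emit:
step_arm --travel '[[-0.002, -0.024, -0.04], [-0.002, -0.042, -0.08], [-0.003, -0.06, -0.129], [-0.003, -0.06, -0.129], [-0.004, -0.067, -0.141], [-0.004, -0.074, -0.152], [-0.004, -0.074, -0.152], [-0.004, -0.074, -0.152]]' --rotation '[[0, 0, 0], [0, 0, 0], [0, 0, 0], [0, 0, 0], [0, 0, 0], [0, 0, 0], [0, 0, 0], [0, 0, 0]]' --grip '[1, 1, 1, 1, 1, 1, 1, 1]'

```text
time_s: 16.35
ee_pos: [0.6306, -0.3135, 0.016]
orientation: [0.721, 0.643, -0.188, 0.177]
force: [-0.5, 1.3, -0.8]
finger_gap: 0.0857
grasp_force: 0.0
```

```bash
python3 - <<'E'
from h import *
from scipy.spatial.transform import Rotation as Ro
s=robot.sense();R=Ro.from_quat(s["orientation"]).as_matrix();C=np.array([.6311,-.3010,.0392]);e=np.array(s["ee_pos"])
print("lens in tool",R.T@(C-e),R[:,2],s["force"],e)
E
```

```text
lens in tool [-0.00074733 -0.00059887 -0.0263327 ] [-0.04381447 -0.49802034 -0.86605775] [-0.47513595  1.337865   -0.76227234] [ 0.63061793 -0.31353769  0.01602885]
```

Well aligned. Close.

Emit:
step_arm --travel '[[0, 0, 0], [0, 0, 0], [0, 0, 0], [0, 0, 0], [0, 0, 0]]' --rotation '[[0, 0, 0], [0, 0, 0], [0, 0, 0], [0, 0, 0], [0, 0, 0]]' --grip '[0.5, 0.5, 0.5, 0.5, 0.5]' --force 30

```text
time_s: 16.85
ee_pos: [0.6305, -0.3132, 0.016]
orientation: [0.721, 0.643, -0.189, 0.177]
force: [-2.6, 3.8, 9.3]
finger_gap: 0.0481
grasp_force: 29.3
```

Gripped at the lens diameter. Lift along the normal, level it, and carry it towards the cell.

Emit:
step_arm --travel '[[0.001, 0.015, 0.026], [0.003, 0.035, 0.061], [0.003, 0.05, 0.1], [0, 0.07, 0.14], [0, 0.08, 0.184], [-0.03, 0.12, 0.184], [-0.05, 0.17, 0.184], [-0.07, 0.22, 0.184], [-0.092, 0.27, 0.184], [-0.092, 0.32, 0.184], [-0.092, 0.37, 0.184], [-0.092, 0.4, 0.184]]' --rotation '[[0, 0, 0], [0, 0, 0], [0.13, -0.012, 0], [0.26, -0.025, 0], [0.39, -0.037, 0], [0.5215, -0.047, 0], [0.5215, -0.047, 0], [0.5215, -0.047, 0], [0.5215, -0.047, 0], [0.5215, -0.047, 0], [0.5215, -0.047, 0], [0.5215, -0.047, 0]]' --grip '[0.5, 0.5, 0.5, 0.5, 0.5, 0.5, 0.5, 0.5, 0.5, 0.5, 0.5, 0.5]'

```text
time_s: 18.05
ee_pos: [0.5375, 0.089, 0.1997]
orientation: [0.746, 0.666, 0.0, 0.0]
force: [1.3, 0.3, -0.8]
finger_gap: 0.0476
grasp_force: 31.4
```

Emit:
step_arm --travel '[[0, 0, 0], [0, 0, 0]]' --rotation '[[0, 0, 0], [0, 0, 0]]' --grip '[0.5, 0.5]'

```text
time_s: 18.25
ee_pos: [0.5378, 0.0872, 0.1992]
orientation: [0.746, 0.666, -0.0, 0.0]
force: [-0.3, -0.3, -1.0]
finger_gap: 0.0481
grasp_force: 31.4
```

```bash
python3 - <<'E'
from h import *
from scipy.spatial.transform import Rotation as Ro
state();s=robot.sense();e=np.array(s["ee_pos"]);R=Ro.from_quat(s["orientation"]).as_matrix();print(np.round(R,3).tolist())
p=robot.snapshot("wrist")
find(p,(("lens_center",e[2]+.026),("spacer_center",.026)))
for l in("beaker","flask","cabinet"):find(p,((l,0.),))
E
```

```text
{'time_s': 18.25, 'ee_pos': [0.5378, 0.0872, 0.1992], 'orientation': [0.7456, 0.6664, -0.0, 0.0001], 'joint_pos': [0.119, 0.4464, -0.5234, 1.804, 0.2665, 0.9616, -0.6277], 'force': [-0.2824, -0.2707, -1.0284], 'finger_gap': 0.0481, 'grasp_force': 31.3532}
[[0.112, 0.994, 0.0], [0.994, -0.112, -0.0], [-0.0, 0.0, -1.0]]
lens_center 0.71 [224.0, 229.0, 337.0, 326.0] circ [0.5375 0.0887 0.0249] ell [0.536  0.0798 0.0515 0.0639]
spacer_center 0.95 [244.0, 55.0, 298.0, 116.0] circ [0.538  0.1727 0.0255] ell [0.5381 0.1727 0.0483 0.0498]
beaker 0.55 [4.0, 111.0, 137.0, 203.0] circ [0.328  0.1332 0.0685] ell [0.323  0.1322 0.0889 0.1374]
flask 0.65 [379.0, 167.0, 470.0, 248.0] circ [0.687  0.0298 0.0535] ell [0.6847 0.0341 0.0715 0.1021]
cabinet 0.73 [221.0, 0.0, 320.0, 234.0] circ [0.4909 0.134  0.1165] ell [0.4918 0.1283 0.0071 0.4153]
```

Emit:
step_arm --travel '[[0, 0.04, -0.02], [0, 0.085, -0.05], [0, 0.085, -0.1], [0, 0.085, -0.14], [0, 0.085, -0.155], [0, 0.085, -0.163], [0, 0.085, -0.171], [0, 0.085, -0.178], [0, 0.085, -0.178]]' --rotation '[[0, 0, 0], [0, 0, 0], [0, 0, 0], [0, 0, 0], [0, 0, 0], [0, 0, 0], [0, 0, 0], [0, 0, 0], [0, 0, 0]]' --grip '[0.5, 0.5, 0.5, 0.5, 0.5, 0.5, 0.5, 0.5, 0.5]'

```text
time_s: 19.45
ee_pos: [0.5384, 0.1711, 0.0214]
orientation: [0.746, 0.665, 0.0, 0.0]
force: [-0.9, 0.4, 0.2]
finger_gap: 0.048
grasp_force: 31.5
```

Inside the flare with no contact force. Continue down to the spacer.

Emit:
step_arm --travel '[[0, 0.001, -0.006], [0, 0.001, -0.011], [0, 0.001, -0.014], [0, 0.001, -0.0155], [0, 0.001, -0.0155]]' --rotation '[[0, 0, 0], [0, 0, 0], [0, 0, 0], [0, 0, 0], [0, 0, 0]]' --grip '[0.5, 0.5, 0.5, 0.5, 0.5]'

```text
time_s: 19.95
ee_pos: [0.5379, 0.1723, 0.0058]
orientation: [0.746, 0.666, -0.0, 0.0]
force: [-2.0, -0.6, 3.7]
finger_gap: 0.0479
grasp_force: 32.0
```

Emit:
step_arm --travel '[[0, 0, 0], [0, 0, 0], [0, 0, 0.01], [0, 0, 0.05], [0, 0, 0.1], [0, -0.04, 0.15], [0, -0.09, 0.165], [0, -0.09, 0.165]]' --rotation '[[0, 0, 0], [0, 0, 0], [0, 0, 0], [0, 0, 0], [0, 0, 0], [0, 0, 0], [0, 0, 0], [0, 0, 0]]' --grip '[0.85, 0.85, 0.85, 0.85, 0.85, 0.85, 0.85, 0.85]'

```text
time_s: 20.75
ee_pos: [0.539, 0.0779, 0.1736]
orientation: [0.748, 0.664, 0.001, 0.002]
force: [0.3, 1.0, -1.0]
finger_gap: 0.0729
grasp_force: 0.0
```

```bash
python3 - <<'E'
from h import *
state()
p=robot.snapshot("wrist")
find(p,(("lens_center",.038),("spacer_center",.026)))
cv2.imwrite("pics/x1.png",p["frame"][:,:,::-1])
E
```

```text
{'time_s': 20.75, 'ee_pos': [0.539, 0.0779, 0.1736], 'orientation': [0.7477, 0.6641, 0.0007, 0.0018], 'joint_pos': [0.133, 0.4774, -0.5237, 1.8331, 0.2997, 0.9068, -0.6467], 'force': [0.2851, 1.026, -0.9567], 'finger_gap': 0.0729, 'grasp_force': 0.0}
lens_center 0.55 [233.0, 44.0, 296.0, 105.0] circ [0.5385 0.1605 0.0215] ell [0.5377 0.1677 0.0392 0.0452]
lens_center 0.25 [186.0, 339.0, 230.0, 380.0] circ [ 0.4435 -0.0955  0.0254] ell [ 0.4427 -0.0952  0.0437  0.0498]
spacer_center 0.93 [233.0, 42.0, 294.0, 104.0] circ [0.537  0.1723 0.0247] ell [0.537  0.1726 0.0471 0.0483]
```

Emit:
step_arm --travel '[[-0.02, -0.04, 0], [-0.045, -0.085, 0], [-0.07, -0.13, 0], [-0.09, -0.17, 0], [-0.107, -0.205, -0.02], [-0.107, -0.205, -0.055], [-0.107, -0.205, -0.055], [-0.107, -0.205, -0.055]]' --rotation '[[0, 0, 0], [0, 0, 0], [0, 0, 0], [0, 0, 0], [0, 0, 0], [0, 0, 0], [0, 0, 0], [0, 0, 0]]' --grip '[1, 1, 1, 1, 1, 1, 1, 1]'

```text
time_s: 21.7
ee_pos: [0.4314, -0.1209, 0.1157]
orientation: [0.745, 0.667, -0.0, -0.001]
force: [0.1, 0.1, 1.0]
finger_gap: 0.0853
grasp_force: 0.0
```

```bash
python3 - <<'E'
from h import *
state()
p=robot.snapshot("wrist")
find(p,(("retainer_center",.01),("retainer_center",.005),("dropper",0.)))
E
```

```text
{'time_s': 21.7, 'ee_pos': [0.4314, -0.1209, 0.1157], 'orientation': [0.7454, 0.6666, -0.0, -0.0009], 'joint_pos': [0.5206, 0.4228, -0.4752, 2.1173, 0.3058, 0.6681, -0.2728], 'force': [0.0901, 0.0608, 0.9545], 'finger_gap': 0.0853, 'grasp_force': 0.0}
retainer_center 0.61 [252.0, 168.0, 312.0, 226.0] circ [ 0.4314 -0.1218  0.0251] ell [ 0.4312 -0.1219  0.0482  0.0494]
retainer_center 0.61 [252.0, 168.0, 312.0, 226.0] circ [ 0.4312 -0.1233  0.0256] ell [ 0.431  -0.1233  0.0491  0.0503]
dropper 0.72 [395.0, 177.0, 449.0, 217.0] circ [ 0.5457 -0.1374  0.026 ] ell [ 0.5441 -0.1369  0.0254  0.0524]
```

Emit:
step_arm --travel '[[0, -0.002, -0.05], [0, -0.002, -0.09], [0, -0.002, -0.12], [0, -0.002, -0.132], [0, -0.002, -0.136], [0, -0.002, -0.136], [0, -0.002, -0.136]]' --rotation '[[0, 0, 0], [0, 0, 0], [0, 0, 0], [0, 0, 0], [0, 0, 0], [0, 0, 0], [0, 0, 0]]' --grip '[1, 1, 1, 1, 1, 1, 1]'

```text
time_s: 22.6
ee_pos: [0.4319, -0.1249, -0.0191]
orientation: [0.746, 0.666, 0.001, 0.001]
force: [-0.2, 0.8, 0.3]
finger_gap: 0.0852
grasp_force: 0.0
```

Emit:
step_arm --travel '[[0, 0, 0], [0, 0, 0], [0, 0, 0], [0, 0, 0], [0, 0, 0]]' --rotation '[[0, 0, 0], [0, 0, 0], [0, 0, 0], [0, 0, 0], [0, 0, 0]]' --grip '[0.5, 0.5, 0.5, 0.5, 0.5]' --force 30

```text
time_s: 23.1
ee_pos: [0.4314, -0.1249, -0.0198]
orientation: [0.746, 0.666, 0.0, 0.0]
force: [-2.6, -0.9, 15.0]
finger_gap: 0.0479
grasp_force: 28.4
```

Emit:
step_arm --travel '[[0, 0, 0.015], [0, 0, 0.06], [0, 0, 0.11], [0.01, 0.02, 0.16], [0.03, 0.06, 0.2], [0.05, 0.1, 0.215], [0.075, 0.14, 0.215], [0.1, 0.18, 0.215], [0.107, 0.21, 0.215], [0.107, 0.21, 0.215], [0.107, 0.21, 0.215]]' --rotation '[[0, 0, 0], [0, 0, 0], [0, 0, 0], [0, 0, 0], [0, 0, 0], [0, 0, 0], [0, 0, 0], [0, 0, 0], [0, 0, 0], [0, 0, 0], [0, 0, 0]]' --grip '[0.5, 0.5, 0.5, 0.5, 0.5, 0.5, 0.5, 0.5, 0.5, 0.5, 0.5]'

```text
time_s: 24.2
ee_pos: [0.5377, 0.0858, 0.1944]
orientation: [0.746, 0.666, -0.0, -0.0]
force: [-1.0, -0.8, -0.8]
finger_gap: 0.0476
grasp_force: 31.8
```

```bash
python3 - <<'E'
from h import *
state();e=np.array(robot.sense()["ee_pos"])
p=robot.snapshot("wrist")
find(p,(("retainer_center",e[2]+.0248),("retainer_center",e[2]+.0298),("lens_center",.038),("spacer_center",.038)))
# glass edge/hough in the cell region
E
```

```text
{'time_s': 24.2, 'ee_pos': [0.5377, 0.0858, 0.1944], 'orientation': [0.7458, 0.6662, -0.0003, -0.0001], 'joint_pos': [0.1537, 0.4602, -0.5691, 1.8076, 0.2963, 0.9601, -0.6527], 'force': [-1.045, -0.7713, -0.839], 'finger_gap': 0.0476, 'grasp_force': 31.8131}
retainer_center 0.62 [224.0, 220.0, 338.0, 329.0] circ [0.5375 0.0874 0.027 ] ell [0.5372 0.0872 0.0492 0.0532]
retainer_center 0.62 [222.0, 0.0, 321.0, 238.0] circ [0.5246 0.1524 0.0449] ell [0.5255 0.155  0.0026 0.1692]
retainer_center 0.62 [224.0, 220.0, 338.0, 329.0] circ [0.5378 0.0902 0.026 ] ell [0.5375 0.09   0.0474 0.0512]
retainer_center 0.62 [222.0, 0.0, 321.0, 238.0] circ [0.5254 0.1529 0.0433] ell [0.5263 0.1553 0.0025 0.1631]
lens_center 0.7 [244.0, 81.0, 299.0, 115.0] circ [0.5319 0.1494 0.0058] ell [0.532  0.1489 0.0019 0.0124]
spacer_center 0.79 [241.0, 55.0, 294.0, 111.0] circ [0.5375 0.172  0.0234] ell [0.5373 0.1721 0.044  0.046 ]
```

Emit:
step_arm --travel '[[0, 0.04, -0.02], [0, 0.085, -0.05], [0, 0.085, -0.1], [0, 0.085, -0.14], [0, 0.085, -0.16], [0, 0.085, -0.165], [0, 0.085, -0.168], [0, 0.085, -0.168], [0, 0.085, -0.168]]' --rotation '[[0, 0, 0], [0, 0, 0], [0, 0, 0], [0, 0, 0], [0, 0, 0], [0, 0, 0], [0, 0, 0], [0, 0, 0], [0, 0, 0]]' --grip '[0.5, 0.5, 0.5, 0.5, 0.5, 0.5, 0.5, 0.5, 0.5]'

```text
time_s: 25.35
ee_pos: [0.5388, 0.1704, 0.0279]
orientation: [0.746, 0.665, 0.001, 0.0]
force: [-0.4, -0.2, 0.0]
finger_gap: 0.0474
grasp_force: 31.8
```

Emit:
step_arm --travel '[[0, 0, -0.003], [0, 0, -0.006], [0, 0, -0.009], [0, 0, -0.009]]' --rotation '[[0, 0, 0], [0, 0, 0], [0, 0, 0], [0, 0, 0]]' --grip '[0.5, 0.5, 0.5, 0.5]'

```text
time_s: 25.75
ee_pos: [0.5385, 0.1704, 0.018]
orientation: [0.746, 0.666, 0.0, 0.0]
force: [-1.6, -2.0, 11.5]
finger_gap: 0.0477
grasp_force: 33.9
```

Contact at the predicted height. Release and check.

Emit:
step_arm --travel '[[0, 0, 0.001], [0, 0, 0.001], [0, 0, 0.01], [0, 0, 0.05], [0, 0, 0.1], [0, -0.04, 0.15], [0, -0.09, 0.16], [0, -0.09, 0.16]]' --rotation '[[0, 0, 0], [0, 0, 0], [0, 0, 0], [0, 0, 0], [0, 0, 0], [0, 0, 0], [0, 0, 0], [0, 0, 0]]' --grip '[0.85, 0.85, 0.85, 0.85, 0.85, 0.85, 0.85, 0.85]'

```text
time_s: 26.55
ee_pos: [0.5389, 0.0756, 0.1801]
orientation: [0.748, 0.664, 0.0, 0.002]
force: [-1.0, 0.2, -0.4]
finger_gap: 0.0722
grasp_force: 0.0
```

```bash
python3 - <<'E'
from h import *
state()
p=robot.snapshot("wrist")
find(p,(("retainer_center",.048),("spacer_center",.026),("carrier",.008),("cabinet",.12),("flap",.07)))
r=reg(p,"carrier",1)[0];c=max(cv2.findContours(r["pixels"].astype(np.uint8),0,2)[0],key=len);k=cv2.approxPolyDP(c,3,True)[:,0]
for q in k: print(q,np.round(at(p,q,.008)[:2],4),np.round(at(p,q,.038)[:2],4))
q=robot.snapshot("top");find(q,(("cabinet",.12),("flap",.07),("retainer_center",.048)))
for l in("cabinet","flap"):
    c=max(cv2.findContours(reg(q,l,1)[0]["pixels"].astype(np.uint8),0,2)[0],key=len)
    for v in cv2.approxPolyDP(c,4,True)[:,0]: print(l,v,np.round(at(q,v,0)[:2],3),np.round(at(q,v,.12)[:2],3))
E
```

```text
{'time_s': 26.55, 'ee_pos': [0.5389, 0.0756, 0.1801], 'orientation': [0.7478, 0.6639, 0.0004, 0.0017], 'joint_pos': [0.1712, 0.4768, -0.5707, 1.8258, 0.3184, 0.9285, -0.6603], 'force': [-1.0174, 0.2238, -0.4401], 'finger_gap': 0.0722, 'grasp_force': 0.0}
retainer_center 0.85 [233.0, 32.0, 296.0, 101.0] circ [0.5379 0.1722 0.0251] ell [0.5378 0.172  0.0478 0.0487]
carrier 0.72 [223.0, 21.0, 310.0, 207.0] circ [0.5342 0.1338 0.0863] ell [0.5358 0.1473 0.0743 0.195 ]
cabinet 0.68 [214.0, 0.0, 318.0, 232.0] circ [0.5093 0.1365 0.0708] ell [0.5106 0.1328 0.0049 0.2061]
cabinet 0.66 [217.0, 20.0, 310.0, 205.0] circ [0.5394 0.1404 0.0576] ell [0.5396 0.15   0.0493 0.1298]
[306  20] [0.5772 0.2086] [0.5745 0.2038]
[220  24] [0.5046 0.2142] [0.5084 0.2089]
[228 120] [0.4983 0.1352] [0.5027 0.137 ]
[243 124] [0.5114 0.13  ] [0.5146 0.1322]
[247 204] [0.5037 0.0532] [0.5076 0.0623]
[295 201] [0.5511 0.0506] [0.5507 0.06  ]
[292 123] [0.5563 0.1255] [0.5555 0.1282]
[306 119] [0.5694 0.1276] [0.5674 0.13  ]
[308 113] [0.5717 0.1326] [0.5695 0.1346]
cabinet 0.85 [63.0, 150.0, 252.0, 223.0] circ [0
[... 267 characters left out ...]
5 152] [0.658 0.463] [0.628 0.409]
cabinet [ 66 209] [0.511 0.477] [0.496 0.422]
cabinet [142 222] [0.479 0.283] [0.466 0.247]
cabinet [149 211] [0.506 0.267] [0.492 0.232]
cabinet [157 212] [0.504 0.246] [0.489 0.213]
cabinet [146 207] [0.517 0.275] [0.501 0.239]
cabinet [147 192] [0.555 0.274] [0.535 0.238]
cabinet [125 155] [0.65  0.334] [0.621 0.293]
flap [ 75 152] [0.658 0.463] [0.628 0.409]
flap [ 67 209] [0.511 0.475] [0.496 0.42 ]
flap [147 220] [0.484 0.271] [0.471 0.236]
flap [149 211] [0.506 0.267] [0.492 0.232]
flap [158 212] [0.504 0.244] [0.489 0.211]
flap [146 207] [0.517 0.275] [0.501 0.239]
flap [148 194] [0.55  0.271] [0.531 0.236]
flap [124 155] [0.65  0.336] [0.621 0.295]
```

The stack is built: retainer at (0.538, 0.172), with its rim fitting r = 25.1 mm at z = 48 mm. Now I'll shut the fingers, lean the tool 50° forwards and get behind the push block.

Emit:
step_arm --travel '[[0, -0.01, 0], [-0.005, -0.02, 0], [-0.01, -0.03, 0], [-0.015, -0.03, 0], [-0.015, -0.03, 0], [-0.015, -0.03, -0.02], [-0.015, -0.03, -0.05], [-0.015, -0.03, -0.08], [-0.015, -0.03, -0.08], [-0.015, -0.03, -0.08]]' --rotation '[[0.144, -0.0164, 0], [0.288, -0.0328, 0], [0.432, -0.0492, 0], [0.576, -0.0656, 0], [0.72, -0.082, 0], [0.867, -0.0986, 0], [0.867, -0.0986, 0], [0.867, -0.0986, 0], [0.867, -0.0986, 0], [0.867, -0.0986, 0]]' --grip '[0, 0, 0, 0, 0, 0, 0, 0, 0, 0]'

```text
time_s: 28.2
ee_pos: [0.5232, 0.0511, 0.0986]
orientation: [0.676, 0.603, 0.315, -0.282]
force: [-0.7, 0.5, 1.0]
finger_gap: -0.0003
grasp_force: 0.0
```

```bash
python3 - <<'E'
from h import *
from scipy.spatial.transform import Rotation as Ro
state();s=robot.sense();R=Ro.from_quat(s["orientation"]).as_matrix();print(np.round(R,3).tolist())
e=np.array(s["ee_pos"]);t=e-.0215*R[:,2];print("tip",t,"fwd corner",t+.011*R[:,0],"low",t-.011*R[:,0])
print("block face",np.array([.538,.172])-.112*np.array([.113,.9936]))
E
```

```text
{'time_s': 28.2, 'ee_pos': [0.5232, 0.0511, 0.0986], 'orientation': [0.6761, 0.6034, 0.3151, -0.2819], 'joint_pos': [0.963, 0.976, -0.9685, 1.9304, -0.1889, 0.6511, 0.2722], 'force': [-0.733, 0.4548, 0.9548], 'finger_gap': -0.0003, 'grasp_force': 0.0}
[[0.073, 0.994, 0.086], [0.638, -0.113, 0.761], [0.766, -0.001, -0.642]]
tip [0.52135213 0.03469798 0.11243284] fwd corner [0.52215711 0.04171916 0.12086226] low [0.52054714 0.0276768  0.10400343]
block face [0.525344  0.0607168]
```

Emit:
step_arm --travel '[[0, -0.005, -0.04], [0, -0.005, -0.07], [0, -0.005, -0.08], [0, -0.005, -0.086], [0, -0.005, -0.09], [0, -0.005, -0.09]]' --rotation '[[0, 0, 0], [0, 0, 0], [0, 0, 0], [0, 0, 0], [0, 0, 0], [0, 0, 0]]' --grip '[0, 0, 0, 0, 0, 0]'

```text
time_s: 28.8
ee_pos: [0.5235, 0.0454, 0.0086]
orientation: [0.676, 0.604, 0.315, -0.281]
force: [-0.3, -0.2, 0.7]
finger_gap: -0.0002
grasp_force: 0.0
```

Emit:
step_arm --travel '[[0.001, 0.008, 0], [0.002, 0.016, 0], [0.0025, 0.022, 0], [0.003, 0.027, 0], [0.0035, 0.032, 0], [0.004, 0.037, 0], [0.005, 0.042, 0]]' --rotation '[[0, 0, 0], [0, 0, 0], [0, 0, 0], [0, 0, 0], [0, 0, 0], [0, 0, 0], [0, 0, 0]]' --grip '[0, 0, 0, 0, 0, 0, 0]'

```text
time_s: 29.5
ee_pos: [0.5283, 0.0874, 0.0076]
orientation: [0.677, 0.603, 0.315, -0.281]
force: [-1.3, -5.4, 3.7]
finger_gap: 0.0001
grasp_force: 2.6
```

```bash
python3 - <<'E'
from h import *
state()
for n in("top","side"):
    p=robot.snapshot(n);find(p,(("retainer_center",.048),("carrier",.02)))
E
```

```text
{'time_s': 29.5, 'ee_pos': [0.5283, 0.0874, 0.0076], 'orientation': [0.6765, 0.6032, 0.3151, -0.2813], 'joint_pos': [0.8651, 1.1335, -0.9, 1.9376, -0.1407, 0.4813, 0.3074], 'force': [-1.2611, -5.4467, 3.718], 'finger_gap': 0.0001, 'grasp_force': 2.6144}
retainer_center 0.62 [167.0, 186.0, 188.0, 205.0] circ [0.5409 0.1851 0.0259] ell [0.5408 0.1855 0.048  0.0495]
carrier 0.77 [164.0, 184.0, 227.0, 215.0] circ [0.5358 0.152  0.0791] ell [0.5372 0.1648 0.0726 0.1718]
retainer_center 0.55 [327.0, 291.0, 372.0, 324.0] circ [ 0.6245 -0.3372  0.0432] ell [ 0.6251 -0.334   0.0703  0.0776]
carrier 0.61 [329.0, 289.0, 373.0, 323.0] circ [ 0.6316 -0.3131  0.0462] ell [ 0.6322 -0.3091  0.0722  0.0831]
```

Carrier is moving (retainer now at y = 0.185) with about 5 N. Push on along the track.

Emit:
step_arm --travel '[[0.001, 0.008, 0], [0.002, 0.018, 0], [0.003, 0.028, 0], [0.0045, 0.038, 0], [0.0055, 0.048, 0], [0.0065, 0.058, 0], [0.008, 0.068, 0], [0.009, 0.078, 0], [0.01, 0.086, 0], [0.0105, 0.092, 0], [0.011, 0.096, 0]]' --rotation '[[0, 0, 0], [0, 0, 0], [0, 0, 0], [0, 0, 0], [0, 0, 0], [0, 0, 0], [0, 0, 0], [0, 0, 0], [0, 0, 0], [0, 0, 0], [0, 0, 0]]' --grip '[0, 0, 0, 0, 0, 0, 0, 0, 0, 0, 0]'

```text
time_s: 30.9
ee_pos: [0.539, 0.184, 0.0076]
orientation: [0.676, 0.603, 0.315, -0.282]
force: [-1.2, -5.3, -2.0]
finger_gap: -0.0002
grasp_force: 2.0
```

```bash
python3 - <<'E'
from h import *
state()
for n in("top",):
    p=robot.snapshot(n);find(p,(("retainer_center",.048),("carrier",.02),("flap",.07)))
E
```

```text
{'time_s': 30.9, 'ee_pos': [0.539, 0.184, 0.0076], 'orientation': [0.6762, 0.6034, 0.3151, -0.2817], 'joint_pos': [0.7013, 1.1422, -0.9248, 1.9715, -0.1857, 0.3185, 0.234], 'force': [-1.1628, -5.3384, -2.0407], 'finger_gap': -0.0002, 'grasp_force': 2.0375}
retainer_center 0.65 [178.0, 251.0, 208.0, 284.0] circ [0.3685 0.1472 0.0399] ell [0.3698 0.1479 0.0677 0.0778]
carrier 0.67 [140.0, 178.0, 189.0, 211.0] circ [0.5451 0.227  0.0615] ell [0.5462 0.2313 0.0708 0.127 ]
```

Emit:
step_arm --travel '[[0.001, 0.008, 0], [0.002, 0.017, 0], [0.003, 0.026, 0], [0.004, 0.035, 0], [0.005, 0.044, 0], [0.006, 0.052, 0], [0.007, 0.059, 0], [0.0075, 0.065, 0]]' --rotation '[[0, 0, 0], [0, 0, 0], [0, 0, 0], [0, 0, 0], [0, 0, 0], [0, 0, 0], [0, 0, 0], [0, 0, 0]]' --grip '[0, 0, 0, 0, 0, 0, 0, 0]'

```text
time_s: 31.9
ee_pos: [0.5465, 0.249, 0.0075]
orientation: [0.676, 0.603, 0.315, -0.282]
force: [-0.6, -4.6, -0.3]
finger_gap: -0.0
grasp_force: 2.3
```

```bash
python3 - <<'E'
from h import *
state()
p=robot.snapshot("top");find(p,(("retainer_center",.048),("carrier",.02),("flap",.07)))
E
```

```text
{'time_s': 31.9, 'ee_pos': [0.5465, 0.249, 0.0075], 'orientation': [0.6763, 0.6034, 0.3151, -0.2816], 'joint_pos': [0.5796, 1.1485, -0.9344, 1.9683, -0.2195, 0.2246, 0.1862], 'force': [-0.6351, -4.5762, -0.29], 'finger_gap': -0.0, 'grasp_force': 2.2756}
retainer_center 0.75 [417.0, 135.0, 454.0, 176.0] circ [ 0.6427 -0.4396  0.0462] ell [ 0.6436 -0.4388  0.0873  0.0896]
carrier 0.59 [141.0, 182.0, 162.0, 204.0] circ [0.5484 0.2559 0.0292] ell [0.5486 0.2573 0.0492 0.0519]
carrier 0.28 [178.0, 252.0, 209.0, 282.0] circ [0.3702 0.1505 0.0418] ell [0.3709 0.1513 0.0712 0.0818]
```

Emit:
step_arm --travel '[[0.0005, 0.005, 0], [0.001, 0.01, 0], [0.0015, 0.014, 0], [0.002, 0.018, 0], [0.0025, 0.022, 0]]' --rotation '[[0, 0, 0], [0, 0, 0], [0, 0, 0], [0, 0, 0], [0, 0, 0]]' --grip '[0, 0, 0, 0, 0]'

```text
time_s: 32.6
ee_pos: [0.549, 0.2706, 0.0075]
orientation: [0.676, 0.603, 0.315, -0.282]
force: [-0.4, -2.6, -1.0]
finger_gap: -0.0001
grasp_force: 1.4
```

Emit:
step_arm --travel '[[0.0005, 0.002, 0], [0.0005, 0.004, 0], [0.0005, 0.006, 0]]' --rotation '[[0, 0, 0], [0, 0, 0], [0, 0, 0]]' --grip '[0, 0, 0]'

```text
time_s: 32.9
ee_pos: [0.5494, 0.2721, 0.0066]
orientation: [0.678, 0.603, 0.314, -0.28]
force: [-28.7, -92.2, 56.0]
finger_gap: 0.0001
grasp_force: 47.1
```

```bash
python3 - <<'E'
from h import *
state()
E
```

```text
{'time_s': 32.9, 'ee_pos': [0.5494, 0.2721, 0.0066], 'orientation': [0.6779, 0.6028, 0.3138, -0.2803], 'joint_pos': [0.5308, 1.1478, -0.9323, 1.9627, -0.2375, 0.1921, 0.1703], 'force': [-28.7336, -92.1977, 56.0254], 'finger_gap': 0.0001, 'grasp_force': 47.0527}
```

Hard stop: fully home. Back off straight away.

Emit:
step_arm --travel '[[-0.001, -0.008, 0], [-0.003, -0.025, 0], [-0.006, -0.05, 0.005], [-0.01, -0.08, 0.02], [-0.014, -0.12, 0.05], [-0.014, -0.12, 0.08], [-0.014, -0.12, 0.08]]' --rotation '[[0, 0, 0], [0, 0, 0], [0, 0, 0], [0, 0, 0], [0, 0, 0], [0, 0, 0], [0, 0, 0]]' --grip '[0, 0, 0, 0, 0, 0, 0]'

```text
time_s: 33.6
ee_pos: [0.537, 0.1557, 0.0906]
orientation: [0.676, 0.603, 0.316, -0.28]
force: [0.0, -0.1, 0.2]
finger_gap: 0.0
grasp_force: 0.0
```

```bash
python3 - <<'E'
from h import *
state()
for n,ls in(("top",(("retainer_center",.048),("carrier",.038),("flap",.07))),("side",(("carrier",.03),("flap",.04),("cabinet",.06))),("wrist",(("carrier",.038),("flap",.04),("retainer_center",.048)))):
    p=robot.snapshot(n);print(n);find(p,ls)
E
```

```text
{'time_s': 33.6, 'ee_pos': [0.537, 0.1557, 0.0906], 'orientation': [0.6763, 0.6035, 0.3164, -0.2798], 'joint_pos': [0.7861, 0.9872, -0.988, 1.9838, -0.2333, 0.452, 0.1946], 'force': [0.017, -0.0883, 0.2401], 'finger_gap': 0.0, 'grasp_force': 0.0}
top
flap 0.48 [140.0, 175.0, 151.0, 209.0] circ [0.5446 0.2602 0.04  ] ell [0.5433 0.2577 0.0161 0.0857]
side
carrier 0.66 [321.0, 241.0, 357.0, 268.0] circ [ 0.6275 -0.1751  0.0477] ell [ 0.6296 -0.1759  0.0754  0.094 ]
carrier 0.42 [285.0, 163.0, 299.0, 172.0] circ [0.5518 0.2342 0.0392] ell [0.5495 0.2337 0.049  0.072 ]
flap 0.46 [278.0, 159.0, 304.0, 167.0] circ [0.5797 0.2339 0.0236] ell [0.5784 0.234  0.0136 0.0542]
cabinet 0.84 [268.0, 116.0, 313.0, 216.0] circ [0.6133 0.3507 0.2161] ell [0.6095 0.3333 0.0382 0.4813]
wrist
carrier 0.79 [259.0, 153.0, 313.0, 192.0] circ [0.5489 0.2499 0.0253] ell [0.5484 0.2486 0.0353 0.0502]
carrier 0.51 [162.0, 0.0, 404.0, 326.0] circ [0.5566 0.3269 0.1965] ell [0.5598 0.354  0.2204 0.3726]
flap 0.55 [227.0, 124.0, 336.0, 175.0] circ [0.551  0.2784 0.0495] ell [0.5499 0.2728 0.0584 0.1008]
```

The flap mask in the top view matches its initial shut one ([140,175,151,209] now, [140,176,152,212] at the start). The carrier met the back-wall stop and the arm is clear. Handing in.

```bash
python3 - <<'E'
from h import *
print(robot.close_job())
E
```

```text
the job is handed in; nothing more can be done
None
```

I built the stack (spacer, lens, retaining ring), pushed the carrier to its hard stop in the cabinet and handed the job in; `close_job` returned no verdict. The flap looked shut in the top view, no bystander was knowingly touched, but I did not re-measure them all at the end, and the wrist force peaked near 112 N (limit 120) at the stop.

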